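Set the sample clamp's gap with its thumbwheel

ROBOT

A 6-joint arm with a two-finger parallel gripper is mounted at the origin on a cart in front of the work surface, level with it; the furniture and walls round the work are solid. World frame = base frame: x ahead of the robot, y to its left, z up, the work surface at z = 0. Lengths are in m, angles in degrees, forces in N, time in s.
With the tool pointing down it reaches from about 0.375 to 0.9 m from the base axis. Payload 3.1 kg.
Tool frame: the origin (TCP) lies on the centre line of the jaws, within the pads' length; the fingertips stand 25 mm ahead of it and the grasp point (between the pads) lies 6 mm ahead of it; z points along the fingers, y is the line along which they close (so a half turn about z gives the same grasp; the last joint's range is limited). The gripper opens to 87 mm and grips with 3 to 60 N. Pads are 19 mm wide; open, the fingers measure 117 mm over their backs; the gripper's body (75 mm by 190 mm) begins 51 mm behind the grasp point.
Start: joints at [63.226, 30.224, 82.088, -0, 67.689, -10.227], TCP at [0.178, 0.599, 0.248] pointing down, gripper open.
Joint ranges: [-176.69, 176.69], [-43.24, 126.21], [12.49, 139.97], [-82, 262], [0, 151.66], [-163.58, 163.58]. Speed limits (degrees/s): [159.86, 159.86, 180, 180, 180, 180].

INTERFACE

Orientations are given as a 3x3 rotation matrix whose columns are the frame's x, y, z axes.
In Python, from rig import * gives the robot as it stands.
- The arm moves only by the tool step_arm, never from a script. Its argument "steps" is a list of rows, each a list of 7 numbers: the shift along the tool's x, y, z normalised to -1 to 1, where 1 is 0.3 m, then the turn, a rotation vector about the tool's x, y, z normalised to -1 to 1, where 1 is 45 degrees, then the gripper's target within -1 to 1 (shut at 1, half-way at 0, fully open at -1). A call has 1 to 8 rows; each row is the pose to reach, as a shift and turn from the pose commanded when the call began, along the tool's axes at that moment; what a row does not reach only later rows make up. A row lasts 1/12 s, in which the tool goes at most 41.7 mm and 7.16 degrees, less where a joint would pass 70% of its speed; a pose out of reach is approached as far as the arm can. A call with a number of a shift or a turn outside -1 to 1 is refused whole. A call with a gripper value outside its range is refused whole. The fingers move at their own pace and stop on an object; the grip force is fixed at half the most. Time passes only in rows, so rows that repeat a pose let the fingers close. It gives the time, the measured TCP pose, the force, the opening and the grip force at its end, in the units of the state.
- read_state(): the state, without advancing time (a new reading comes with each control period).
- capture(name): name is "side" or "top"; returns a dict with "image" (400x640x3 uint8, red, green, blue), "vertical_fov" (degrees; the focal length in pixels is half the picture's height over the tangent of half this angle, whatever the lens; pixels are square), "cx", "cy" (the principal point, pixels), "k1" (the pictures are not rectified: a ray, as slopes to the right and down, at radius r is drawn at 1 + k1 r^2 times it, then the intrinsics apply), "world_from_camera" (4x4, takes a point from camera to world coordinates). Camera axes: x right, y down, z forward; pixel columns grow to the right and rows downward; lengths in m; the calibration is good to about 2 mm. A picture is of the moment at which its call begins. There is no depth.
- hand_in(): hands the job in; it is judged then, once.
The state is a dict: "time_s": time; "joint_positions": joint angles; "qvel": joint speeds; "tau": joint torques, N m; "position": TCP position; "tcp_rot": TCP orientation; "force": force on the tool from outside, world axes, zero at the start; "moment": the same for the moment, N m; "opening": opening from 0.0 (shut) to 1.0 (fully open); "grasp_force": force on a finger pad.
Only numpy, scipy, OpenCV 4.12 (cv2) and the standard library are available. Lean on these libraries where they do the work, as an engineer would, in place of code of your own. Each camera call takes 0.05 s, during which the arm holds its last target. There are 200 camera calls.

TASK

Set the opening of the sample clamp on the bench: roll the knurled thumbwheel on top of its housing with a fingertip, stroke by stroke and pressing gently, until the moving jaw has closed the gap so far that the pointer on its side stands exactly opposite the blade of the gauge slider. Move the jaw only by the wheel, leave the gauge slider where it is set, and leave the things round the clamp standing as they are; nothing needs to be grasped or lifted.

Things in the scene. Friction and masses are not known exactly. Their poses are not given: they have to be found in the camera images.
- clamp: Sample clamp fixed to the bench: dark base plate 84 x 210 x 10 mm, on it a grey deck on four rubber feet. Origin: centre of its underside; x, y along its short and long sides, z up. At the -y end a fixed aluminium jaw (top at 66 mm), in the middle the moving jaw, at the +y end a grey housing (51 x 56 mm, top at 74 mm) with the wheel standing out of it. The gauge rail lies along the -x edge. Jaw gap 40 mm at the start.
- wheel_top (a point): Highest point of the wheel when untouched, 88 mm above the bench and 14 mm above the housing, at (6, 72) mm in the clamp's x, y; fixed to the clamp, does not sink or turn. Rolling the wheel's top towards the jaws (clamp's -y) closes the gap, the other way opens it: 4 mm of jaw travel per radian, so a 22 mm stroke without slip moves the jaw 4 mm.
- pointer_tip (a point): Tip of the small aluminium pointer that sticks out of the -x side of the moving jaw, 42 mm above the bench; it moves with the jaw along the clamp's y. Axes as the clamp's.
- mark_tip (a point): Tip of the thin upright blade (3 mm wide) on the steel gauge slider, a 12 mm saddle on the rail along the clamp's -x edge, 42 mm above the bench; it points at the pointer's path, just short of it. Axes as the clamp's. The slider is stiff (6 N) and set between 11 and 25 mm from the pointer's start, towards the fixed jaw (-y).
- jaw (a joint): Travel of the moving jaw, m: 0 fully open (start, gap 40 mm), growing as the gap closes, at most 0.032. The pointer is opposite the blade when it equals the value of joint gauge.
- gauge (a joint): Setting of the gauge slider, m, in the same direction and from the same zero as joint jaw. To be left unchanged.
- wheel: Knurled steel thumbwheel, 44 mm diameter, 22 mm wide, axle level along the clamp's x. Origin on its axis at mid-width, 66 mm above the bench when untouched; turns with the wheel. The rubber feet give: pressed from above, wheel and deck sink up to 6 mm, beginning at about 3 N and rising 0.9 N per mm. It turns with about 1.2 N at the rim and stays where it is left.
- vial: Loose small glass vial with a cap, 22 mm diameter, 45 mm tall, standing behind the clamp; origin at the centre of its underside. Bystander.
- stopper: Loose rubber stopper, 23 mm diameter, 22 mm tall, behind the clamp; origin at the centre of its underside. Bystander.
- crucible: Loose white lidded crucible, 43 mm diameter, 46 mm tall, towards the back of the bench; origin at the centre of its underside. Bystander.
- petri: Loose petri dish, 61 mm diameter, 14 mm tall, on the left of the bench; origin at the centre of its underside. Bystander.

How it is judged:
By the outcome, as a careful person would: the job done as asked, in the order asked, and still so for the second after the job is handed in, with the robot touching nothing.
It also fails if it takes over 51 s, if anything falls off the work surface, if the arm or the gripper's body presses on something with over 40 N, if the wrist force passes 120 N, or if a joint passes its speed limit or range.

## Working session

There is one attempt and no reset: what is moved stays moved. The work goes in short steps, Python scripts to look and compute and a tool call to move; the robot and the scene stay as the last step left them, time stands still between calls to the robot, and variables do not carry over. Pictures are saved under pics/ and viewed, at most 10 in all, crops included, and the job is handed in when it is done.

Besides the shell and the picture viewer there is one more tool, called after "Call:" as a command line: name --pt "numbers of a row" for each row, then --argument value for the rest. step_arm: Moves the arm, as the interface text tells. Scaled input: -1 to 1 covers 0.3 m each way for a shift and 45 degrees each way for a turn. Its arguments: {"type":"object","properties":{"steps":{"type":"array"}},"required":["steps"]}

```bash
mkdir -p pics; cat > h.py <<'E'
from rig import *
import numpy as np, cv2
def pix2ray(c,u,v):
    f=200/np.tan(np.radians(c["vertical_fov"])/2)
    K=np.array([[f,0,c["cx"]],[0,f,c["cy"]],[0,0,1]])
    p=cv2.undistortPoints(np.array([[[u,v]]],float),K,np.zeros(4)).ravel()
    d=p.copy()
    for _ in range(30): p=d/(1+c["k1"]*(p@p))
    T=np.array(c["world_from_camera"]); return T[:3,3],T[:3,:3]@np.r_[p,1]
def onz(c,u,v,z):
    o,d=pix2ray(c,u,v); return o+d*(z-o[2])/d[2]
def proj(c,P):
    f=200/np.tan(np.radians(c["vertical_fov"])/2)
    T=np.array(c["world_from_camera"]); q=T[:3,:3].T@(np.array(P)-T[:3,3]); s=q[:2]/q[2]
    s=s*(1+c["k1"]*(s@s)); return np.array([c["cx"]+f*s[0],c["cy"]+f*s[1]])
def tri(c1,p1,c2,p2):
    o1,d1=pix2ray(c1,*p1);o2,d2=pix2ray(c2,*p2)
    t=np.linalg.lstsq(np.c_[d1,-d2],o2-o1,rcond=None)[0]
    a,b=o1+t[0]*d1,o2+t[1]*d2; return (a+b)/2,np.linalg.norm(a-b)
def snap(n,f):
    c=capture(n); cv2.imwrite(f,cv2.cvtColor(c["image"],cv2.COLOR_RGB2BGR)); return c
E
python3 - <<'E'
from h import *
import pickle
for n in("side","top"):
    c=snap(n,f"pics/{n}0.png"); pickle.dump(c,open(n+"0.pkl","wb"))
    print(n,c["vertical_fov"],c["k1"],np.round(c["world_from_camera"],3).tolist())
s=read_state();print(s["time_s"],s["position"],np.round(s["tcp_rot"],4).tolist(),s["force"],s["opening"])
E
```

```text
side 47.63046223120726 0.037548673878203126 [[0.962, -0.124, 0.244, 0.374], [-0.273, -0.416, 0.867, -0.492], [-0.006, -0.901, -0.434, 0.464], [0.0, 0.0, 0.0, 1.0]]
top 54.616816483635404 -0.05155000755173409 [[-0.0, -0.981, 0.196, 0.4], [-1.0, -0.0, -0.001, 0.246], [0.001, -0.196, -0.981, 0.917], [0.0, 0.0, 0.0, 1.0]]
0.1 [0.17768469 0.59856417 0.24665024] [[-0.9586, 0.2848, -0.0009], [0.2848, 0.9586, -0.0018], [0.0003, -0.0019, -1.0]] [ 0.92307244 -0.83911159 -0.07166268] 0.9978769952704875
```

View pics/side0.png

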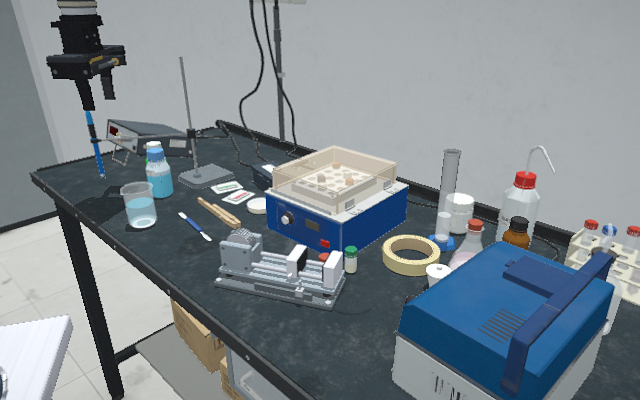

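View pics/top0.png

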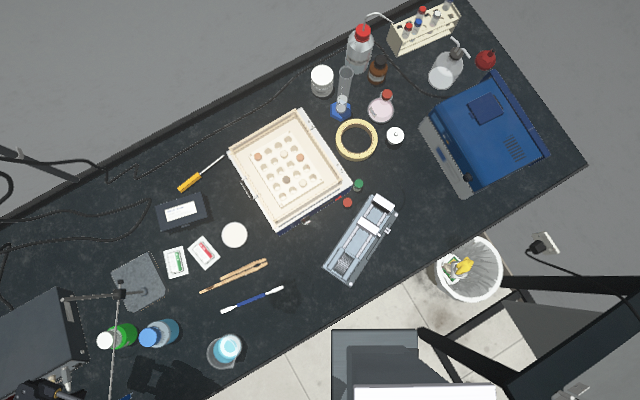

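The clamp shows at about (361,240) in the top view, with the wheel end at lower left near (347,263). In the side view it is at about (282,270), with the wheel at (240,242). Next: enlarged crops.

```bash
python3 - <<'E'
import cv2
a=cv2.imread("pics/top0.png")[185:295,310:410]; b=cv2.imread("pics/side0.png")[220:315,205:365]
cv2.imwrite("pics/tc.png",cv2.resize(a,None,fx=5,fy=5,interpolation=cv2.INTER_CUBIC))
cv2.imwrite("pics/sc.png",cv2.resize(b,None,fx=5,fy=5,interpolation=cv2.INTER_CUBIC))
E
```

```text
(no output)
```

View pics/tc.png

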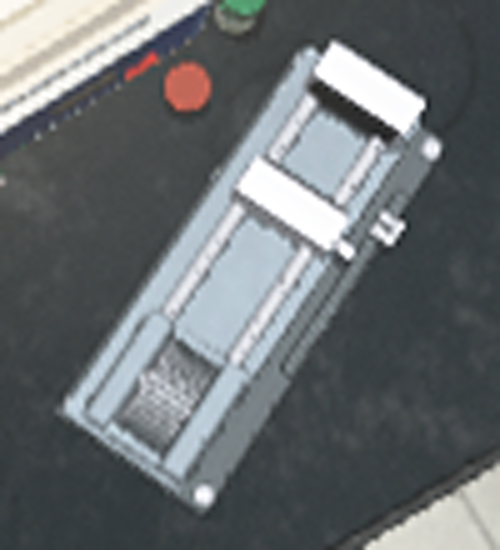

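View pics/sc.png

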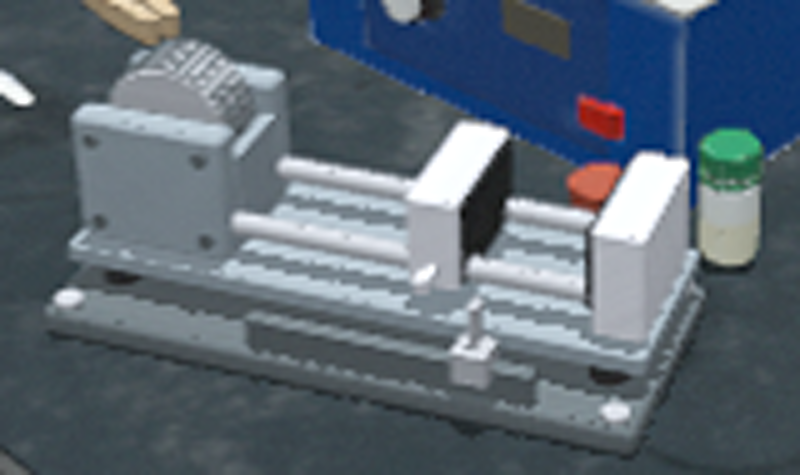

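The crops are clear. In top-crop pixels: base screws (204,495) and (432,149), pointer (345,250), slider (387,228), wheel (165,400). In side-crop pixels: pointer tip (428,278), blade tip (476,302), wheel crest (190,40).

```bash
python3 - <<'E'
from h import *
import pickle
t=pickle.load(open("top0.pkl","rb"));s=pickle.load(open("side0.pkl","rb"))
T=lambda u,v:((u-2)/5+310,(v-2)/5+185)
S=lambda u,v:((u-2)/5+205,(v-2)/5+220)
for z in(.01,):
    A,B=onz(t,*T(204,495),z),onz(t,*T(432,149),z); A2,B2=onz(s,*S(68,298),z),onz(s,*S(615,411),z)
    print(A,B,A2,B2,np.linalg.norm(A-B),np.linalg.norm(A2-B2))
    for a,b in((A,B),(A2,B2)): d=a-b;print(np.degrees(np.arctan2(d[1],d[0])))
y=((A-B)+(A2-B2))[:2]; y/=np.linalg.norm(y); x=np.array([y[1],-y[0]])
m=((A+B+A2+B2)/4)[:2]; print("yaxis",y,"xaxis",x,"screwmid",m)
# top faces of jaw/housing fix origin
c=m+x*.036   # screws ~6 mm inside -x edge
W=c+x*.006+y*.072; print("c",c,"wheel_top pred",W, "top px crop",(proj(t,[*W,.088])-[310,185])*5+2,"side",(proj(s,[*W,.088])-[205,220])*5+2)
for xx in(-.042,.042):
  for yy in(-.105,.105):
    p=[*(c+x*xx+y*yy),.01];print(xx,yy,(proj(t,p)-[310,185])*5+2,(proj(s,p)-[205,220])*5+2)
for n,pt,ps in(("ptr",(345,250),(428,278)),("mark",(387,224),(476,302))):
    P,e=tri(t,T(*pt),s,S(*ps)); q=onz(s,*S(*ps),.042); q2=onz(t,*T(*pt),.042)
    for r in(P,q,q2): print(n,r,e,"clamp xy",(r[:2]-c)@x,(r[:2]-c)@y)
E
```

```text
[0.37693742 0.16318265 0.01      ] [0.53715442 0.05215554 0.01      ] [0.37710863 0.16759589 0.01      ] [0.53773523 0.05759006 0.01      ] 0.19492692497200637 0.19468484259922889
145.2788306350799
145.5945351893039
yaxis [-0.82349878  0.56731804] xaxis [0.56731804 0.82349878] screwmid [0.45723393 0.11013104]
c [0.47765737 0.13977699] wheel_top pred [0.42176937 0.18556488] top px crop [166.29972928 391.70332735] side [175.67210519  53.44564622]
-0.042 -0.105 [445.43135848 142.4322923 ] [633.93895385 433.17098832]
-0.042 0.105 [200.89449269 516.34408217] [ 39.05371946 307.69839463]
0.042 -0.105 [297.3509213   44.09552723] [708.00819527 282.34656281]
0.042 0.105 [ 49.43962516 411.06030378] [159.423975   178.42663658]
ptr [0.48713921 0.10017263 0.04140459] 0.0018418173743659349 clamp xy -0.027234924967062847 -0.030276544745550017
ptr [0.48791642 0.09938673 0.042     ] 0.0018418173743659349 clamp xy -0.02744118885676975 -0.03136243800752494
ptr [0.48616092 0.100389   0.042     ] 0.0018418173743659349 clamp xy -0.02761174255097731 -0.02934817762010508
mark [0.49855345 0.0809934  0.04307005] 0.0014736189253192623 clamp xy -0.036553493354437146 -0.05055688318546958
mark [0.49962621 0.08249686 0.042     ] 0.0014736189253192623 clamp xy -0.03470680031503697 -0.05058735653090028
mark [0.49793698 0.08089667 0.042     ] 0.0014736189253192623 clamp xy -0.03698289170012481 -0.05010409827064638
```

```bash
cat >> h.py <<'E'
from scipy.spatial.transform import Rotation as Ro
Y=np.array([-.8235,.5673,0]);X=np.array([.5673,.8235,0]);C=np.array([.4777,.1398,0])
RT=np.c_[np.cross(Y,[0,0,-1]),Y,[0,0,-1]]
def go(xc,yc,ztip):   # row that puts the fingertips at clamp xy (mm), height mm
    s=read_state();R=np.array(s["tcp_rot"])
    P=C+X*xc/1e3+Y*yc/1e3+[0,0,ztip/1e3+.025]
    print("t",s["time_s"],"F",np.round(s["force"],2),"clamp",np.round([(s["position"]-C)@X*1e3,(s["position"]-C)@Y*1e3,s["position"][2]*1e3-25],1))
    print("shift",np.round(R.T@(P-s["position"])/.3,4),"turn",np.round(Ro.from_matrix(R.T@RT).as_rotvec(degrees=True)/45,4))
E
python3 - <<'E'
from h import *
import pickle
t=pickle.load(open("top0.pkl","rb"));s=pickle.load(open("side0.pkl","rb"))
print(onz(s,102,178,0),onz(t,122,290,0.),onz(t,158,335,.1))
go(6,83,120)
E
```

```text
[0.12059944 0.72674842 0.        ] [0.3595772  0.69541911 0.        ] [0.27509573 0.56410156 0.1       ]
t 0.1 F [ 0.92 -0.84 -0.07] clamp [207.6 507.3 221.7]
shift [-1.1374 -1.0758  0.3405] turn [-0.0019 -0.0019 -1.5997]
```

Call:
step_arm --pt "-0.1 -0.08 -0.05 0 0 0 1" --pt "-0.2 -0.18 -0.1 0 0 0 1" --pt "-0.3 -0.28 -0.1 0 0 -0.15 1" --pt "-0.4 -0.37 -0.1 0 0 -0.3 1" --pt "-0.5 -0.46 -0.1 0 0 -0.45 1" --pt "-0.6 -0.55 -0.1 0 0 -0.6 1" --pt "-0.7 -0.64 -0.1 0 0 -0.75 1" --pt "-0.78 -0.74 -0.1 0 0 -0.9 1"

```text
time_s: 0.77
position: [0.3327, 0.3349, 0.2775]
tcp_rot: [[-0.927, -0.374, 0.001], [-0.374, 0.927, 0.0], [-0.001, -0.0, -1.0]]
force: [-0.4, -0.2, -0.4]
opening: 0.474
grasp_force: 0.0
```

```bash
python3 -c "
from h import *
go(6,83,120)"
```

```text
t 0.7667 F [-0.35 -0.16 -0.37] clamp [ 78.4 230.  252.5]
shift [-0.0686 -0.5419  0.4417] turn [-3.000e-04  8.000e-04 -7.437e-01]
```

Call:
step_arm --pt "-0.01 -0.09 0.05 0 0 -0.15 1" --pt "-0.02 -0.19 0.1 0 0 -0.3 1" --pt "-0.04 -0.29 0.15 0 0 -0.45 1" --pt "-0.05 -0.39 0.2 0 0 -0.6 1" --pt "-0.06 -0.48 0.26 0 0 -0.7 1" --pt "-0.06 -0.53 0.32 0 0 -0.7 1" --pt "-0.06 -0.53 0.4 0 0 -0.7 1" --pt "-0.06 -0.53 0.4 0 0 -0.7 1"

```text
time_s: 1.43
position: [0.4051, 0.1936, 0.1544]
tcp_rot: [[-0.602, -0.799, -0.008], [-0.799, 0.602, -0.002], [0.006, 0.006, -1.0]]
force: [-0.5, -0.7, 0.0]
opening: 0.007
grasp_force: 0.0
```

```bash
python3 - <<'E'
from h import *
go(6,83,95)
t=snap("top","pics/t1.png");s=snap("side","pics/s1.png")
a=cv2.imread("pics/t1.png")[175:295,290:410]; b=cv2.imread("pics/s1.png")[170:315,205:365]
a=cv2.resize(a,None,fx=4.5,fy=4.5,interpolation=cv2.INTER_CUBIC);b=cv2.resize(b,(int(160*540/145/2.3),0) if 0 else (250*2-240,236),interpolation=cv2.INTER_CUBIC)
o=np.zeros((540,800,3),np.uint8);o[:,:540]=a;o[:236,540:]=b
cv2.imwrite("pics/c1.png",o)
E
```

```text
t 1.4333 F [-0.52 -0.65  0.01] clamp [  3.1  90.3 129.4]
shift [-0.0114 -0.0245  0.1145] turn [ 0.0072 -0.0077 -0.0542]
```

View pics/c1.png

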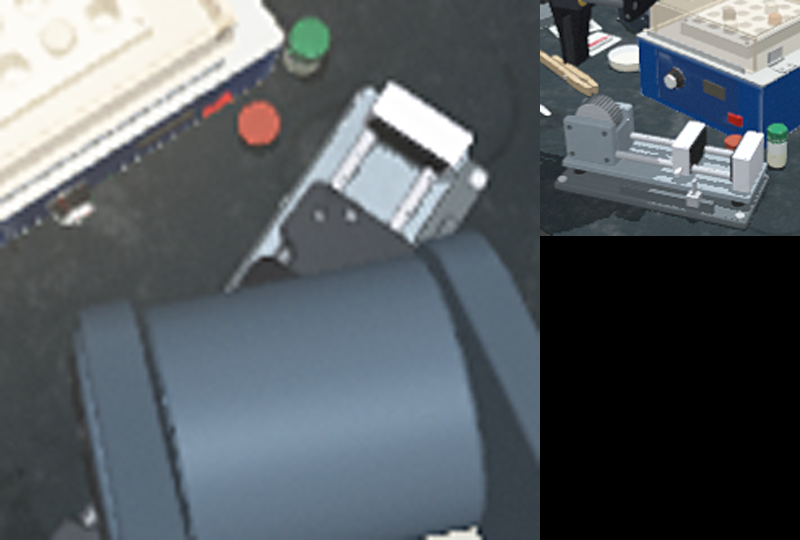

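The side view is unobstructed: the shut fingertips hang just above the wheel. The top view is blocked by the wrist. Next: lower the tips towards the wheel.

Call:
step_arm --pt "-0.011 -0.024 0.05 0.007 -0.007 -0.05 1" --pt "-0.011 -0.024 0.1 0.007 -0.007 -0.05 1" --pt "-0.011 -0.024 0.112 0.007 -0.007 -0.05 1" --pt "-0.011 -0.024 0.112 0.007 -0.007 -0.05 1"

```text
time_s: 1.87
position: [0.4145, 0.1941, 0.1243]
tcp_rot: [[-0.567, -0.824, 0.007], [-0.824, 0.567, 0.001], [-0.005, -0.005, -1.0]]
force: [-0.3, 0.1, -0.2]
opening: 0.009
grasp_force: 0.0
```

```bash
python3 - <<'E'
from h import *
go(6,83,90)
E
```

```text
t 1.8667 F [-0.29  0.09 -0.24] clamp [ 8.8 82.9 99.3]
shift [0.0096 0.0006 0.0309] turn [-0.0065  0.0063  0.0009]
```

Call:
step_arm --pt "0.009 0 0.015 -0.006 0.006 0 1" --pt "0.009 0 0.025 -0.006 0.006 0 1" --pt "0.009 0 0.025 -0.006 0.006 0 1" --pt "0.009 0 0.025 -0.006 0.006 0 1"

```text
time_s: 2.2
position: [0.4135, 0.1914, 0.1168]
tcp_rot: [[-0.568, -0.823, 0.002], [-0.823, 0.568, 0.0], [-0.001, -0.001, -1.0]]
force: [-0.1, -0.6, -0.0]
opening: 0.006
grasp_force: 0.0
```

```bash
python3 - <<'E'
from h import *
go(6,83,88)
E
```

```text
t 2.2 F [-0.08 -0.57 -0.01] clamp [ 6.1 82.2 91.8]
shift [0.0002 0.0028 0.0127] turn [-0.0016  0.0013 -0.0004]
```

Call:
step_arm --pt "0 0 0.005 0 0 0 1" --pt "0 0 0.01 0 0 0 1" --pt "0 0 0.015 0 0 0 1" --pt "0 0 0.02 0 0 0 1" --pt "0 0 0.02 0 0 0 1"

```text
time_s: 2.62
position: [0.4136, 0.1914, 0.1105]
tcp_rot: [[-0.568, -0.823, 0.002], [-0.823, 0.568, 0.0], [-0.001, -0.001, -1.0]]
force: [-0.4, 1.0, 5.6]
opening: 0.004
grasp_force: 2.4
```

```bash
python3 - <<'E'
from h import *
go(6,83,86)
E
```

```text
t 2.6167 F [-0.36  1.04  5.62] clamp [ 6.1 82.  85.5]
shift [ 0.0003  0.0032 -0.0015] turn [-0.0015  0.0013 -0.0005]
```

Call:
step_arm --pt "0 -0.012 0 0 0 0 1" --pt "0 -0.024 0 0 0 0 1" --pt "0 -0.036 0 0 0 0 1" --pt "0 -0.048 0 0 0 0 1" --pt "0 -0.06 0 0 0 0 1" --pt "0 -0.072 0 0 0 0 1" --pt "0 -0.072 0 0 0 0 1"

```text
time_s: 3.2
position: [0.4322, 0.1786, 0.1107]
tcp_rot: [[-0.568, -0.823, 0.002], [-0.823, 0.568, -0.0], [-0.001, -0.002, -1.0]]
force: [0.6, -1.8, 4.0]
opening: 0.005
grasp_force: 2.4
```

```bash
cat > m.py <<'E'
from h import *
import sys
n=sys.argv[1]
go(6,83,85.5)
s=snap("side",f"pics/s{n}.png")
np.save(f"s{n}.npy",s["image"])
a=cv2.imread(f"pics/s{n}.png")[256:306,270:330]
cv2.imwrite(f"pics/z{n}.png",cv2.resize(a,None,fx=10,fy=10,interpolation=cv2.INTER_CUBIC))
g0=cv2.imread("pics/side0.png",0)[240:300,200:370].astype(np.float32)
# moving-jaw top face: shift of template along image, sub-pixel by phase correlation
# track jaw block
G0=cv2.resize(cv2.imread("pics/side0.png",0),None,fx=8,fy=8,interpolation=cv2.INTER_CUBIC)
G1=cv2.resize(cv2.imread(f"pics/s{n}.png",0),None,fx=8,fy=8,interpolation=cv2.INTER_CUBIC)
u0,v0,u1,v1=[8*k for k in(286,243,309,279)]
r=cv2.matchTemplate(G1[v0-40:v1+140,u0-40:u1+260],G0[v0:v1,u0:u1],cv2.TM_CCOEFF_NORMED)
_,mx,_,loc=cv2.minMaxLoc(r); d=(np.array(loc)-40)/8
P=C-X*.0+[0,0,.05]; q0=proj(s,P-Y*.03)
from scipy.optimize import minimize_scalar
f=minimize_scalar(lambda t:np.linalg.norm(proj(s,P-Y*(.03+t))-q0-d),bounds=(-.005,.035),method="bounded")
print("score",mx,"px",d,"jaw mm",f.x*1e3,"res px",f.fun)
E
python3 m.py 2
```

```text
t 3.2 F [ 0.6  -1.85  3.98] clamp [ 6.1 59.5 85.7]
shift [0.0005 0.0782 0.0004] turn [-0.0028  0.0014 -0.0004]
score 0.9564990401268005 px [2.5   1.375] jaw mm 4.688515845286344 res px 0.8938771358545969
```

Call:
step_arm --pt "0 0 -0.03 0 0 0 1" --pt "0 0 -0.04 0 0 0 1" --pt "0 0.04 -0.04 0 0 0 1" --pt "0 0.074 -0.04 0 0 0 1" --pt "0 0.074 -0.03 0 0 0 1" --pt "0 0.074 -0.015 0 0 0 1" --pt "0 0.074 0 0 0 0 1" --pt "0 0.074 0 0 0 0 1"

```text
time_s: 3.92
position: [0.4124, 0.1919, 0.1097]
tcp_rot: [[-0.568, -0.823, -0.001], [-0.823, 0.568, 0.0], [0.0, 0.001, -1.0]]
force: [-1.7, 1.6, 5.0]
opening: 0.006
grasp_force: 2.8
```

Call:
step_arm --pt "0 -0.012 0 0 0 0 1" --pt "0 -0.024 0 0 0 0 1" --pt "0 -0.036 0 0 0 0 1" --pt "0 -0.048 0 0 0 0 1" --pt "0 -0.06 0 0 0 0 1" --pt "0 -0.072 0 0 0 0 1" --pt "0 -0.072 0 0 0 0 1"

```text
time_s: 4.5
position: [0.4319, 0.1787, 0.1106]
tcp_rot: [[-0.568, -0.823, 0.003], [-0.823, 0.568, -0.001], [-0.001, -0.002, -1.0]]
force: [0.8, -2.5, 4.5]
opening: 0.002
grasp_force: 2.5
```

Call:
step_arm --pt "0 0 -0.03 0 0 0 1" --pt "0 0 -0.04 0 0 0 1" --pt "0 0.04 -0.04 0 0 0 1" --pt "0 0.072 -0.04 0 0 0 1" --pt "0 0.072 -0.03 0 0 0 1" --pt "0 0.072 -0.015 0 0 0 1" --pt "0 0.072 0 0 0 0 1" --pt "0 0.072 0 0 0 0 1"

```text
time_s: 5.17
position: [0.4125, 0.1919, 0.1097]
tcp_rot: [[-0.568, -0.823, -0.0], [-0.823, 0.568, 0.0], [-0.0, 0.0, -1.0]]
force: [-1.2, 1.3, 5.6]
opening: 0.007
grasp_force: 2.8
```

Call:
step_arm --pt "0 -0.012 0 0 0 0 1" --pt "0 -0.024 0 0 0 0 1" --pt "0 -0.036 0 0 0 0 1" --pt "0 -0.048 0 0 0 0 1" --pt "0 -0.06 0 0 0 0 1" --pt "0 -0.072 0 0 0 0 1" --pt "0 -0.072 0 0 0 0 1" --pt "0 -0.072 -0.03 0 0 0 1"

```text
time_s: 5.83
position: [0.4304, 0.1789, 0.1186]
tcp_rot: [[-0.568, -0.823, -0.001], [-0.823, 0.568, -0.0], [0.001, 0.001, -1.0]]
force: [-0.2, 0.5, -0.2]
opening: 0.012
grasp_force: 0.0
```

Call:
step_arm --pt "0 0 -0.02 0 0 0 1" --pt "0 0 -0.02 0 0 0 1"

```text
time_s: 6.0
position: [0.4313, 0.1796, 0.1265]
tcp_rot: [[-0.568, -0.823, 0.003], [-0.823, 0.568, 0.0], [-0.002, -0.002, -1.0]]
force: [0.3, 0.4, 0.3]
opening: 0.004
grasp_force: 0.0
```

```bash
python3 m.py 3
```

```text
t 6.0 F [0.31 0.41 0.28] clamp [  6.4  60.8 101.5]
shift [0.0015 0.0741 0.0533] turn [-0.003   0.0027 -0.0004]
score 0.9835355877876282 px [7.375 1.375] jaw mm 12.940106210320495 res px 0.0007979363395542203
```

View pics/z3.png

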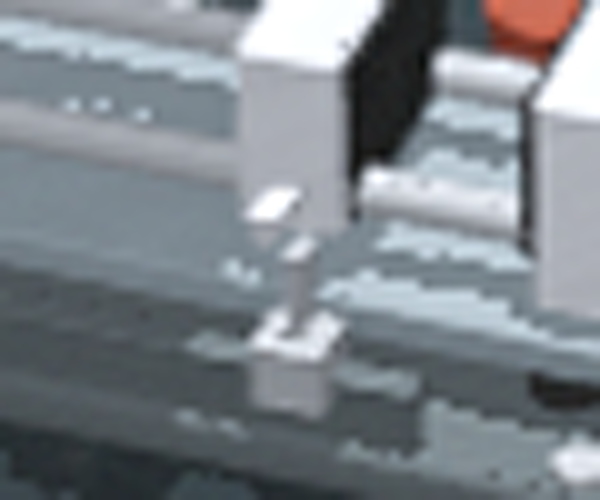

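The pointer's top face is at about (273,205) in the crop and the blade's top at (299,249). The pointer is still about 8 mm short, with the jaw at about 12.6 mm. I'll make one more full stroke, then lift the arm clear so both views are open.

Call:
step_arm --pt "0 0.04 0 0 0 0 1" --pt "0 0.072 0 0 0 0 1" --pt "0 0.072 0.02 0 0 0 1" --pt "0 0.072 0.035 0 0 0 1" --pt "0 0.072 0.05 0 0 0 1" --pt "0 0.072 0.05 0 0 0 1"

```text
time_s: 6.55
position: [0.4123, 0.1919, 0.1097]
tcp_rot: [[-0.568, -0.823, -0.001], [-0.823, 0.568, 0.0], [0.0, 0.001, -1.0]]
force: [-1.5, 1.2, 5.8]
opening: 0.006
grasp_force: 2.8
```

Call:
step_arm --pt "0 -0.012 0 0 0 0 1" --pt "0 -0.024 0 0 0 0 1" --pt "0 -0.036 0 0 0 0 1" --pt "0 -0.048 0 0 0 0 1" --pt "0 -0.06 0 0 0 0 1" --pt "0 -0.072 0 0 0 0 1" --pt "0 -0.072 0 0 0 0 1" --pt "0 -0.072 -0.03 0 0 0 1"

```text
time_s: 7.22
position: [0.4305, 0.1789, 0.1186]
tcp_rot: [[-0.568, -0.823, -0.001], [-0.823, 0.568, -0.0], [0.001, 0.001, -1.0]]
force: [-0.5, 0.5, 0.0]
opening: 0.006
grasp_force: 0.0
```

Call:
step_arm --pt "0 0.05 -0.1 0 0 0 1" --pt "0 0.15 -0.2 0 0 0 1" --pt "0 0.28 -0.25 0 0 0 1" --pt "0 0.4 -0.25 0 0 0 1" --pt "0 0.5 -0.25 0 0 0 1" --pt "0 0.5 -0.25 0 0 0 1" --pt "0 0.5 -0.25 0 0 0 1"

```text
time_s: 7.8
position: [0.3057, 0.2652, 0.1948]
tcp_rot: [[-0.565, -0.825, 0.001], [-0.825, 0.565, 0.0], [-0.001, -0.001, -1.0]]
force: [-0.4, -0.5, 0.9]
opening: 0.004
grasp_force: 0.0
```

```bash
python3 m.py 4; python3 - <<'E'
from h import *
t=snap("top","pics/t4.png")
a=cv2.imread("pics/t4.png")[205:255,355:405]; b=cv2.imread("pics/z4.png")[100:400,100:400]
o=np.zeros((400,800,3),np.uint8);o[:,:400]=cv2.resize(a,(400,400),interpolation=cv2.INTER_CUBIC);o[:,400:]=cv2.resize(b,(400,400))
cv2.imwrite("pics/c4.png",o)
E
```

```text
t 7.8 F [-0.38 -0.46  0.89] clamp [  5.7 212.8 169.8]
shift [ 0.0006 -0.4323  0.2813] turn [-0.0014  0.0013  0.0041]
score 0.985590398311615 px [9.875 1.75 ] jaw mm 17.268090871237465 res px 0.08904106797778677
```

View pics/c4.png

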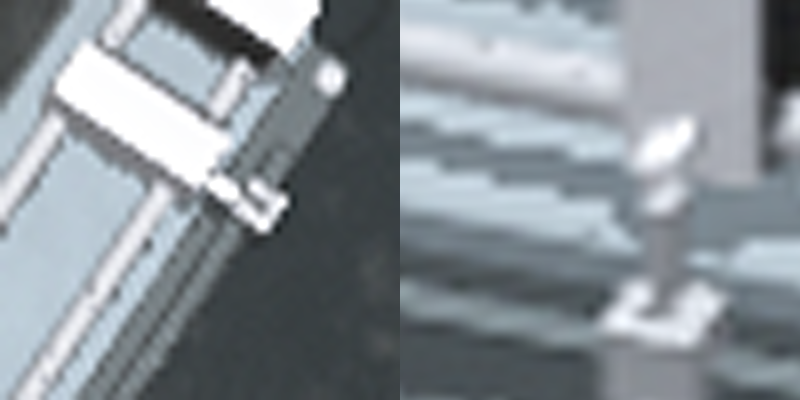

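Left (top view): pointer at (226,188) and slider at about (268,205). Right (side view): pointer face (668,147) and blade top (666,192). About 2–4 mm remain, so I'll refine with sub-pixel centroids in both views.

```bash
python3 - <<'E'
from h import *
t=cv2.imread("pics/t4.png",0)[224:236,378:394]
s=cv2.imread("pics/s4.png",0)[262:286,282:300]
t0=cv2.imread("pics/top0.png",0)[224:240,374:394]
np.set_printoptions(linewidth=200)
print("t4 r224 c378\n",t,"\ns4 r262 c282\n",s,"\nt0 r224 c374\n",t0)
E
```

```text
t4 r224 c378
 [[254 253 254 255 201 173 121 130 129 119  88 128 134 104  82  62]
 [255 254 255 253 172 150  91 129 127  97 110 127 129  97  61  63]
 [255 255 255 154 173  86 125 125 115  86 131 138 108  60  66  63]
 [250 255 249 232 255 208 136 114 175 172 119 135  73  62  64  64]
 [118 198 144 255 255 255 233  94 236 243 170 118  40  61  64  65]
 [124 124 109  89 229 255 255 145 141 215 226 202 176  56  63  64]
 [117 153  94  73  75 150 181 229 165 112 186 241 238  55  65  65]
 [157 173  98  79  76  71 195 230 246 162 195 233  70  58  62  66]
 [193  96 131 100  84 101  95 163 226 247 240 142  51  62  62  63]
 [135  97 130 123  91 136 128  78  97 239 210  46  59  63  62  61]
 [117 128 128  97 110 127 123  74  63  71  70  60  61  62  64  62]
 [127 126 117 100 132 131 104  72  51  53  62  64  62  61  63  64]] 
s4 r262 c282
 [[156 200 199 199 196 198 200 200 200 202 202 195 177 175 158 176 194 213]
 [127 127 128 128 128 156 200 200 198 197 199 200 200 195 182 173 171 167]
 [139 137 129 130 129 131 127 128 127 126 154 199 197 193 179 171 170 170]
 [205 191 137 140 138 140 137 129 132 136
[... 2178 characters left out ...]
29 245 161 191 231  69  56  61  63]
 [255 255 253 241 131  84 124 126 114  97  92 159 223 245 238 140  52  60  62  63]
 [255 255 214 199 230 159 119 118  88 135 126  74  94 237 207  44  58  62  61  61]
 [180 254 187 199 255 255 193  92 107 125 121  71  63  71  71  58  59  63  63  62]
 [121 126 109 109 255 255 244  95 130 128 100  73  50  52  58  63  62  61  61  61]
 [122 150 106  72  96 233 156 128 127 114  79  59  64  64  62  65  62  61  63  63]
 [157 177 108  77  75  60 101 123 122  75  58  62  64  64  62  63  65  63  61  63]
 [203 127 127  99  82  78 129 129 101  77  61  61  62  63  64  63  60  63  62  63]
 [168 125 126 123  83 115 129 121  79  61  63  62  64  63  64  63  61  59  62  60]]
```

```bash
python3 - <<'E'
from h import *
np.set_printoptions(linewidth=200)
s=cv2.imread("pics/s4.png",0)[271:300,292:310]; print("s4 r271 c292\n",s)
s=cv2.imread("pics/s3.png",0)[271:285,288:306]; print("s3 r271 c288\n",s)
s=cv2.imread("pics/side0.png",0)[269:285,284:306]; print("s0 r269 c284\n",s)
E
```

```text
s4 r271 c292
 [[219 208 228 226 206 170 171 172 174 173 174 174 174 175 158  58  28  32]
 [196 201 210 215 200 172 173 173 174 173 174 173 175 177 159  81  34  64]
 [155 163 173 180 178 173 173 173 173 173 174 174 175 174 155  79  88 175]
 [129 130 136 140 155 174 174 176 181 189 175 170 171 171 155  76 106 201]
 [198 184 181 163 161 172 190 214 224 255 166 169 170 173 156  86 145 213]
 [199 202 202 204 197 174 220 255 255 244 149 173 172 172 155 103 146 172]
 [156 203 201 201 191 198 249 255 248 172 159 171 172 173 156  86  96 132]
 [130 129 127 126 144 193 221 211 183 157 170 171 172 171 156  89  99 128]
 [130 131 131 130 130 139 160 173 191 160 147 160 172 174 165 135 135 132]
 [133 135 138 134 131 136 168 212 222 173 131 132 131 133 135 134 134 132]
 [203 203 205 192 129 139 186 222 187 124 133 134 134 134 135 134 135 132]
 [203 202 203 192 132 130 133 133 122 124 134 134 133 132 133 131 132 131]
 [189 183 169 203 193 133 135 137 127 125 133 133 131 131 134 134 135 135]
 [122 134 159 173 185 180 140 137 128 125 136 134 131 161 204 203 202 203]
 [124 124 122 120 121 123 131 136 12
[... 2925 characters left out ...]
5 140 153 160 172 174 164 136 134 131 159 204 202 195 177 158]
 [135 137 136 140 159 164 155 130 130 130 131 131 133 132 132 131 158 200 197 199 200 201]
 [206 207 192 131 132 131 130 132 133 132 132 132 131 132 132 154 182 150 154 200 200 201]
 [203 189 128 130 132 132 131 132 133 131 132 131 131 131 153 205 222 171 128 127 127 127]
 [199 187 130 135 133 132 134 133 134 130 130 133 135 141 184 220 185 123 134 129 130 131]
 [158 172 184 193 183 135 133 134 135 134 132 163 206 200 176 129 119 154 195 134 134 134]
 [121 120 120 123 131 131 137 158 195 188 171 202 202 199 178 133 122 152 204 202 201 202]
 [119 121 121 121 122 123 122 124 121 134 158 171 181 186 171 132 125 154 202 198 197 198]]
```

```bash
python3 - <<'E'
from h import *
import pickle
t=pickle.load(open("top0.pkl","rb"));s=pickle.load(open("side0.pkl","rb"))
def show(n,pt,ps):
    P,e=tri(t,pt,s,ps); q=P-C; print(n,"clamp",np.round([q@X*1e3,q@Y*1e3,q[2]*1e3],2),"e",round(e*1e3,2))
show("ptr top face centroid",(382.57,228.17),(299.4,276.5))
show("ptr tip",(384.8,229.3),(298.7,278.4))
show("blade top centroid",(388.3,229.4),(299.42,280.2))
show("saddle top centre",(387.1,230.1),(299.4,289))
B=C+X*-.03+Y*-.05+[0,0,.042]
for c in(t,s):
    print([np.round((proj(c,B+d*.002)-proj(c,B-d*.002))/4,3) for d in(X,-Y,np.array([0,0,1.]))])
# jaw travel from exact shift (10,2) px in side, (4.,-6.1) top
for x in(-.027,):
    P=C+X*x+[0,0,.043]; print([np.round(proj(s,P-Y*(.031+k*1e-3))-proj(s,P-Y*.031),2).tolist()+np.round(proj(t,P-Y*(.031+k*1e-3))-proj(t,P-Y*.031),2).tolist() for k in(16,16.5,17,17.5)])
E
```

```text
ptr top face centroid clamp [-27.08 -46.76  42.58] e 0.32
ptr tip clamp [-32.56 -47.56  42.8 ] e 0.62
blade top centroid clamp [-39.1  -51.43  44.73] e 0.49
saddle top centre clamp [-39.41 -51.46  28.29] e 0.27
[array([-0.37 , -0.248]), array([ 0.237, -0.361]), array([ 0.078, -0.051])]
[array([ 0.228, -0.355]), array([0.591, 0.117]), array([-0.016, -0.524])]
[[9.36, 1.83, 3.81, -5.81], [9.65, 1.89, 3.93, -5.99], [9.94, 1.95, 4.05, -6.17], [10.24, 2.0, 4.16, -6.35]]
```

Call:
step_arm --pt "0 -0.12 0.05 0 0 0 1" --pt "0 -0.24 0.1 0 0 0 1" --pt "0 -0.36 0.15 0 0 0 1" --pt "0 -0.428 0.22 0 0 0 1" --pt "0 -0.428 0.25 0 0 0 1" --pt "0 -0.428 0.265 0 0 0 1" --pt "0 -0.428 0.28 0 0 0 1" --pt "0 -0.428 0.28 0 0 0 1"

```text
time_s: 8.57
position: [0.4119, 0.1915, 0.1102]
tcp_rot: [[-0.568, -0.823, -0.001], [-0.823, 0.568, -0.0], [0.001, 0.0, -1.0]]
force: [-1.5, -1.7, 5.3]
opening: 0.006
grasp_force: 2.1
```

Call:
step_arm --pt "0 -0.012 0 0 0 0 1" --pt "0 -0.024 0 0 0 0 1" --pt "0 -0.036 0 0 0 0 1" --pt "0 -0.05 0 0 0 0 1" --pt "0 -0.05 0 0 0 0 1" --pt "0 -0.05 0 0 0 0 1" --pt "0 -0.05 -0.03 0 0 0 1" --pt "0 -0.05 -0.03 0 0 0 1"

```text
time_s: 9.23
position: [0.4269, 0.1836, 0.1208]
tcp_rot: [[-0.568, -0.823, 0.005], [-0.823, 0.568, 0.001], [-0.004, -0.004, -1.0]]
force: [0.2, -0.9, 0.3]
opening: 0.003
grasp_force: 0.0
```

Call:
step_arm --pt "0 0.05 -0.1 0 0 0 1" --pt "0 0.15 -0.2 0 0 0 1" --pt "0 0.28 -0.25 0 0 0 1" --pt "0 0.4 -0.25 0 0 0 1" --pt "0 0.5 -0.25 0 0 0 1" --pt "0 0.5 -0.25 0 0 0 1" --pt "0 0.5 -0.25 0 0 0 1"

```text
time_s: 9.82
position: [0.3009, 0.2693, 0.1949]
tcp_rot: [[-0.565, -0.825, 0.003], [-0.825, 0.565, 0.001], [-0.003, -0.002, -1.0]]
force: [0.2, -0.2, 0.6]
opening: 0.002
grasp_force: 0.0
```

```bash
python3 m.py 5; python3 - <<'E'
from h import *
np.set_printoptions(linewidth=200)
t=snap("top","pics/t5.png")
a=cv2.imread("pics/t5.png")[212:242,370:400]; b=cv2.imread("pics/s5.png")[268:298,285:315]
o=np.hstack([cv2.resize(k,(400,400),interpolation=cv2.INTER_CUBIC) for k in(a,b)])
cv2.imwrite("pics/c5.png",o)
print("t5 r222 c378\n",cv2.imread("pics/t5.png",0)[222:236,378:394]); print("s5 r272 c294\n",cv2.imread("pics/s5.png",0)[272:293,294:308])
E
```

```text
t 9.8167 F [ 0.2  -0.18  0.63] clamp [  6.3 219.  169.9]
shift [ 0.0033 -0.4529  0.2821] turn [-0.0024  0.0032  0.0043]
score 0.9827760457992554 px [11.25   2.125] jaw mm 19.695427504018017 res px 0.027481863262906574
t5 r222 c378
 [[253 253 253 253 255 255 202 178 113 126 127 117 118 127 129 100]
 [254 253 254 255 254 225 184 101 129 128 112 111 108 119 115  60]
 [255 254 255 255 187 166 120 129 130 120  87 129 134 104  81  63]
 [255 255 255 255 142 130  87 125 126  97 111 127 127  98  61  63]
 [224 255 255 166 239 208 180 139 112  86 130 139 107  60  65  65]
 [122 155 255 140 255 255 255 184 171 172 119 132  76  62  64  65]
 [128 123 119 107 123 255 255 207 230 242 169 118  41  62  65  65]
 [123 120 129  84  73  94 181 209 139 214 226 202 176  56  63  63]
 [153 151 128 101  77  75 156 230 165 111 186 242 238  56  61  65]
 [207 171  96 132  98  78 198 231 247 161 195 233  68  58  61  67]
 [191  93 128 128 119  99  94 161 226 247 240 141  52  62  63  62]
 [134  96 126 121  91 136 128  77  95 238 210  45  57  63  63  63]
 [117 127 128  97 109 127 123  73  64  73  70  58  61  62  64  6
[... 624 characters left out ...]
0 160 207 216 220 187 123 133 134 134 133 134 133]
 [202 203 204 189 128 132 122 124 135 134 135 133 133 133]
 [167 202 189 130 136 136 127 125 135 133 131 132 132 131]
 [157 172 183 189 175 135 129 125 135 133 133 134 130 132]
 [121 118 120 126 137 135 128 127 140 142 172 190 130 160]
 [120 118 118 135 154 135 126 120 124 132 159 174 186 192]
 [ 93 101 148 206 197 133 125 158 198 150 127 118 121 128]
 [ 82  92 172 233 214 130 160 213 229 220 157 117 121 123]
 [ 76 168 235 209 144 143 178 225 223 201 100 104 111 121]
 [149 198 232 229 230 227 226 227 210 113 104  83  85  87]
 [136 131 135 150 185 204 210 224 164 115 106  84  83  87]
 [102 125 141 138 138 135 132 130 118 122 129 124 116  93]]
```

View pics/c5.png

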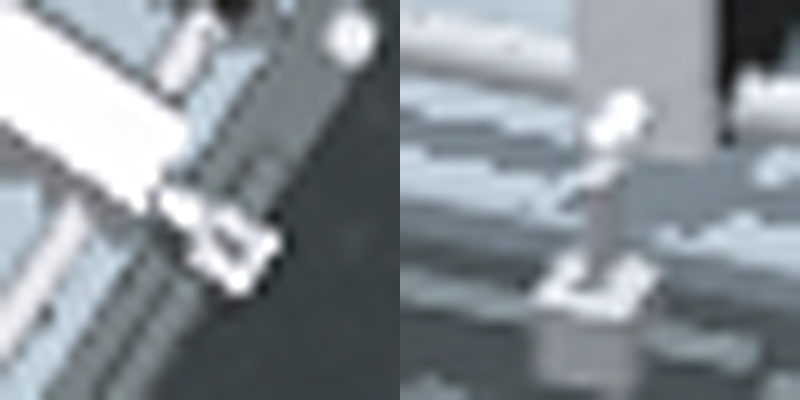

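Pointer centroid in raw pixels: side (300.8,276.4), top (383.3,227.1). Blade top: side (299.4,280.2), top (388.3,229.4). About 1.7 mm remains, so a short stroke of about 1.4 mm comes next.

Call:
step_arm --pt "0 -0.12 0.05 0 0 0 1" --pt "0 -0.24 0.1 0 0 0 1" --pt "0 -0.36 0.15 0 0 0 1" --pt "0 -0.46 0.22 0 0 0 1" --pt "0 -0.46 0.25 0 0 0 1" --pt "0 -0.46 0.265 0 0 0 1" --pt "0 -0.46 0.28 0 0 0 1" --pt "0 -0.46 0.28 0 0 0 1"

```text
time_s: 10.58
position: [0.4151, 0.1898, 0.1103]
tcp_rot: [[-0.568, -0.823, 0.001], [-0.823, 0.568, -0.0], [-0.0, -0.001, -1.0]]
force: [-0.2, -1.4, 4.9]
opening: 0.006
grasp_force: 2.5
```

Call:
step_arm --pt "0 -0.01 0 0 0 0 1" --pt "0 -0.02 0 0 0 0 1" --pt "0 -0.026 0 0 0 0 1" --pt "0 -0.026 0 0 0 0 1" --pt "0 -0.026 0 0 0 0 1" --pt "0 -0.026 -0.03 0 0 0 1" --pt "0 -0.026 -0.03 0 0 0 1"

```text
time_s: 11.17
position: [0.4225, 0.1859, 0.1206]
tcp_rot: [[-0.567, -0.824, 0.004], [-0.824, 0.567, 0.001], [-0.003, -0.003, -1.0]]
force: [0.3, 0.5, -0.0]
opening: 0.007
grasp_force: 0.0
```

Call:
step_arm --pt "0 0.05 -0.1 0 0 0 1" --pt "0 0.15 -0.2 0 0 0 1" --pt "0 0.28 -0.25 0 0 0 1" --pt "0 0.4 -0.25 0 0 0 1" --pt "0 0.5 -0.25 0 0 0 1" --pt "0 0.5 -0.25 0 0 0 1" --pt "0 0.5 -0.25 0 0 0 1"

```text
time_s: 11.75
position: [0.2971, 0.2714, 0.1947]
tcp_rot: [[-0.564, -0.825, 0.002], [-0.825, 0.564, 0.0], [-0.002, -0.002, -1.0]]
force: [0.3, -0.1, 0.0]
opening: 0.006
grasp_force: 0.0
```

```bash
python3 m.py 6; python3 - <<'E'
from h import *
np.set_printoptions(linewidth=200)
t=snap("top","pics/t6.png")
a=cv2.imread("pics/t6.png")[212:242,370:400]; b=cv2.imread("pics/s6.png")[268:298,285:315]
o=np.hstack([cv2.resize(k,(400,400),interpolation=cv2.INTER_CUBIC) for k in(a,b)])
cv2.imwrite("pics/c6.png",o)
print("t6 r222 c378\n",cv2.imread("pics/t6.png",0)[222:234,378:394]); print("s6 r272 c294\n",cv2.imread("pics/s6.png",0)[272:284,294:308])
E
```

```text
t 11.75 F [ 0.29 -0.11  0.02] clamp [  5.9 223.4 169.7]
shift [ 0.0017 -0.4677  0.2815] turn [-0.002   0.002   0.0044]
score 0.9811162948608398 px [11.625  2.125] jaw mm 20.324446329632167 res px 0.041298800448239366
t6 r222 c378
 [[254 253 253 253 255 255 193 178 113 127 125 117 118 127 130 101]
 [254 254 254 255 255 225 183 101 128 127 113 110 108 120 115  60]
 [255 255 255 255 195 165 119 128 129 120  87 129 133 105  80  61]
 [252 255 255 255 162 182  70 124 126  96 112 126 129  98  61  64]
 [142 243 255 157 239 252 214 128 112  86 129 138 109  60  64  65]
 [123 119 213 117 255 255 255 195 170 170 119 133  76  61  65  64]
 [124 123 118 112  74 229 255 224 231 242 168 116  41  62  64  67]
 [120 120 132  95  74  74 138 145 141 214 226 204 175  56  64  62]
 [152 151 126  99  79  76 152 232 165 111 186 241 237  55  63  64]
 [207 171  96 130 100  77 197 232 246 162 194 232  70  57  62  65]
 [190  92 130 129 118 100  94 160 225 247 240 140  53  62  64  63]
 [133  95 129 121  90 136 128  76  95 239 209  46  59  63  63  63]]
s6 r272 c294
 [[209 217 222 220 193 171 172 173 173 174 173 174 174 174]
 [173 181 188 191 178 172 172 172 173 172 174 176 175 173]
 [135 139 143 138 142 174 171 175 184 173 174 173 171 170]
 [181 162 147 141 148 173 173 217 253 189 170 170 171 172]
 [202 204 205 195 164 174 216 255 255 250 154 171 171 172]
 [201 200 200 201 185 198 248 255 251 186 157 172 172 172]
 [128 128 157 188 138 199 249 252 214 150 168 173 171 170]
 [131 130 129 127 131 161 193 174 156 154 172 174 176 172]
 [135 134 131 134 155 203 222 182 148 131 132 133 136 143]
 [204 190 160 207 214 220 187 124 138 133 134 134 133 133]
 [202 203 203 189 128 132 124 125 135 134 134 132 133 132]
 [168 200 203 191 133 136 128 127 134 133 132 131 131 131]]
```

View pics/c6.png

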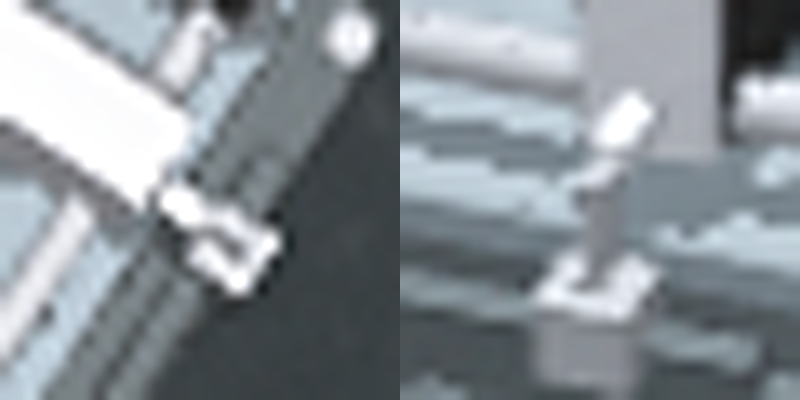

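About 1.2 mm still to go. The last stroke gave only about 0.6 mm because the arm was still settling when it touched. This time I'll settle above the wheel first, then press and stroke.

Call:
step_arm --pt "0 -0.12 0.05 0 0 0 1" --pt "0 -0.24 0.1 0 0 0 1" --pt "0 -0.36 0.15 0 0 0 1" --pt "0 -0.46 0.22 0 0 0 1" --pt "0 -0.46 0.24 0 0 0 1" --pt "0 -0.46 0.24 0 0 0 1" --pt "0 -0.46 0.24 0 0 0 1"

```text
time_s: 12.43
position: [0.4116, 0.1914, 0.1218]
tcp_rot: [[-0.57, -0.822, -0.002], [-0.822, 0.57, -0.0], [0.001, 0.001, -1.0]]
force: [-0.8, 0.2, -0.3]
opening: 0.007
grasp_force: 0.0
```

Call:
step_arm --pt "0 0 0.015 0 0 0 1" --pt "0 0 0.03 0 0 0 1" --pt "0 0 0.04 0 0 0 1" --pt "0 0 0.04 0 0 0 1" --pt "0 0 0.04 0 0 0 1"

```text
time_s: 12.85
position: [0.4114, 0.1928, 0.1109]
tcp_rot: [[-0.567, -0.824, 0.001], [-0.824, 0.567, 0.0], [-0.001, -0.001, -1.0]]
force: [-1.9, 0.7, 4.3]
opening: 0.004
grasp_force: 2.3
```

```bash
python3 m.py 7; python3 - <<'E'
from h import *
np.set_printoptions(linewidth=200)
print("s7 r272 c294\n",cv2.imread("pics/s7.png",0)[272:284,294:308])
E
```

```text
t 12.85 F [-1.91  0.74  4.28] clamp [ 6.1 84.6 85.9]
shift [ 0.0002 -0.0055  0.0013] turn [-0.001   0.001   0.0007]
score 0.9810889363288879 px [11.625  3.   ] jaw mm 20.597115508600673 res px 0.8188649451115012
s7 r272 c294
 [[227 227 229 220 177 172 171 172 172 173 173 173 174 173]
 [202 210 218 217 190 171 171 172 173 172 173 173 174 173]
 [165 174 183 186 176 172 172 171 170 172 173 175 174 173]
 [131 135 137 145 160 174 171 176 184 175 172 169 170 170]
 [183 176 147 143 147 173 182 228 252 189 168 169 170 172]
 [202 202 204 201 188 175 219 255 255 246 149 170 171 171]
 [200 200 200 197 183 198 247 255 250 179 158 170 172 169]
 [128 127 128 126 142 191 225 225 195 151 156 172 171 169]
 [131 129 131 128 152 202 218 180 156 145 161 172 174 171]
 [135 134 130 143 185 220 185 128 149 132 131 131 133 135]
 [204 189 160 201 175 130 122 123 132 133 133 133 133 133]
 [201 203 203 189 130 136 128 125 135 133 133 132 133 133]]
```

Call:
step_arm --pt "0 -0.006 0 0 0 0 1" --pt "0 -0.012 0 0 0 0 1" --pt "0 -0.018 0 0 0 0 1" --pt "0 -0.022 0 0 0 0 1" --pt "0 -0.022 0 0 0 0 1" --pt "0 -0.022 0 0 0 0 1" --pt "0 -0.022 -0.04 0 0 0 1" --pt "0 -0.022 -0.04 0 0 0 1"

```text
time_s: 13.57
position: [0.4186, 0.1885, 0.1233]
tcp_rot: [[-0.567, -0.823, 0.004], [-0.823, 0.567, 0.0], [-0.002, -0.003, -1.0]]
force: [0.2, -0.5, 0.4]
opening: 0.004
grasp_force: 0.0
```

Call:
step_arm --pt "0 0.05 -0.1 0 0 0 1" --pt "0 0.15 -0.2 0 0 0 1" --pt "0 0.28 -0.25 0 0 0 1" --pt "0 0.4 -0.25 0 0 0 1" --pt "0 0.5 -0.25 0 0 0 1" --pt "0 0.5 -0.25 0 0 0 1" --pt "0 0.5 -0.25 0 0 0 1"

```text
time_s: 14.15
position: [0.2927, 0.2742, 0.1972]
tcp_rot: [[-0.565, -0.825, 0.002], [-0.825, 0.565, -0.0], [-0.001, -0.001, -1.0]]
force: [-0.1, 0.1, 0.1]
opening: 0.007
grasp_force: 0.0
```

```bash
python3 m.py 8; python3 - <<'E'
from h import *
np.set_printoptions(linewidth=200)
t=snap("top","pics/t8.png")
a=cv2.imread("pics/t8.png")[212:242,370:400]; b=cv2.imread("pics/s8.png")[268:298,285:315]
o=np.hstack([cv2.resize(k,(400,400),interpolation=cv2.INTER_CUBIC) for k in(a,b)])
cv2.imwrite("pics/c8.png",o)
print("t8 r222 c378\n",cv2.imread("pics/t8.png",0)[222:234,378:394]); print("s8 r272 c294\n",cv2.imread("pics/s8.png",0)[272:284,294:308])
E
```

```text
t 14.15 F [-0.1   0.13  0.13] clamp [  5.7 228.6 172.2]
shift [ 0.0009 -0.4848  0.2896] turn [-0.0017  0.0009  0.0041]
score 0.9761530756950378 px [12.5   2.25] jaw mm 21.829260922330864 res px 0.07889062806763453
t8 r222 c378
 [[254 253 253 253 255 254 190 177 112 127 126 116 118 127 128 101]
 [255 254 254 255 254 224 183 102 128 128 113 110 109 120 115  59]
 [255 255 255 255 202 190 115 124 128 120  86 128 133 103  80  60]
 [181 249 255 255 186 248 160 124 124  97 111 126 127  97  62  63]
 [122 134 242 182 176 255 255 222 107  85 130 139 108  63  64  64]
 [126 127 112 152 113 255 255 255 170 171 118 133  73  61  65  66]
 [124 125 118 189  71  92 222 182 233 241 168 117  41  61  65  65]
 [152 119 128 112  77  72  74 146 140 215 225 202 176  58  63  62]
 [206 150 124 132  97  93 158 233 164 111 186 241 238  54  65  65]
 [206 169  96 128 128 105 197 232 246 162 193 233  70  57  62  65]
 [191  91 129 127 116  98  94 162 226 247 239 142  52  62  63  63]
 [135  96 128 120  90 136 127  77  94 238 209  45  58  61  62  64]]
s8 r272 c294
 [[209 217 220 227 223 192 171 173 173 173 174 174 174 173]
 [172 180 188 195 197 184 172 173 173 172 174 175 176 174]
 [136 139 142 149 161 168 174 173 173 173 174 174 174 171]
 [181 162 146 138 134 157 173 183 204 194 189 169 170 170]
 [202 203 205 197 176 182 175 219 255 255 247 152 172 172]
 [201 200 201 202 196 179 200 249 255 252 178 156 171 171]
 [127 125 157 189 143 185 224 255 252 215 149 156 172 172]
 [131 130 130 129 128 153 198 198 156 155 160 175 174 172]
 [136 134 131 134 155 204 221 182 158 150 131 132 136 145]
 [204 190 159 206 214 220 185 128 148 145 134 132 133 133]
 [201 203 203 199 176 129 122 124 134 134 133 132 132 132]
 [168 201 203 189 131 134 128 125 135 134 133 131 131 133]]
```

View pics/c8.png

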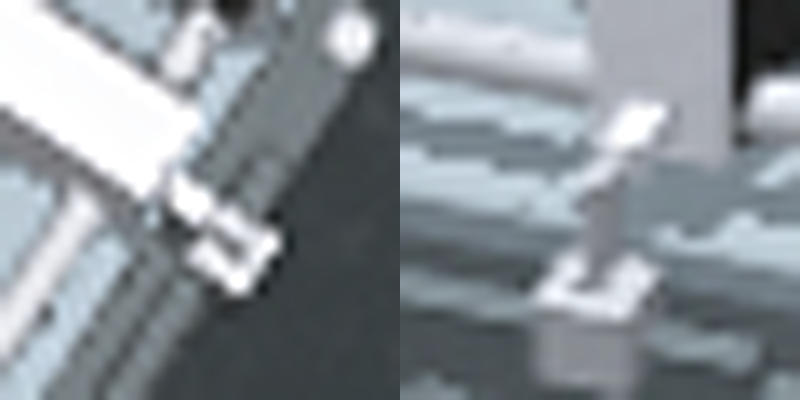

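The pointer is now at (302.0,276.8) in the side view and (383.9,226.5) in the top view. Its line meets the blade's line to within about 0.3 mm in both, and the slider pixels are unchanged. The arm is clear of everything, so I'm handing in.

```bash
python3 -c "
from rig import *
print(hand_in())"
```

```text
the job is handed in; nothing more can be done
None
```

I rolled the thumbwheel until the pointer stood opposite the gauge blade, within about 0.3–0.5 mm by both camera views (jaw travel about 21.5 mm), with the slider unmoved and the arm clear, then handed in; no verdict came back.

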